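Clear the viewing case and hold its mirror lid at the set angle

ROBOT

A 6-joint arm with a two-finger parallel gripper is mounted at the origin on a cart in front of the work surface, level with it; the furniture and walls round the work are solid. World frame = base frame: x ahead of the robot, y to its left, z up, the work surface at z = 0. Lengths are in mm, angles in rad, forces in N, time in s.
With the tool pointing down it reaches from about 350 to 875 mm from the base axis. Payload 4.2 kg.
Tool frame: the origin (TCP) lies between the finger pads; the fingertips stand 17 mm ahead of it and the grasp point (between the pads) lies 2 mm behind it; z points along the fingers, y is the line along which they close (so a half turn about z gives the same grasp; the last joint's range is limited). The gripper opens to 85 mm and grips with 20 to 120 N. Pads are 22 mm wide; open, the fingers measure 114 mm over their backs; the gripper's body (76 mm by 85 mm) begins 54 mm behind the grasp point. The pads swing forward as they close: fully open they stand 13 mm farther back than shut.
Start: joints at [-1.034, 0.385, 0.008, 0, -1.194, -0.259], TCP at [171.417, -601.012, 248.312] pointing down, gripper open.
Joint ranges: [-3.14, 3.14], [-1.21, 2.06], [-1.07, 1.41], [-3.16, 2.05], [-2.99, -0.16], [-3.1, 3.1]. Speed limits (rad/s): [2.79, 2.79, 3.14, 3.14, 3.14, 3.14].

INTERFACE

Orientations are given as a unit quaternion [x, y, z, w].
In Python, from bench import arm, viewer gives the robot as it stands (arm), with the cameras (viewer).
- The arm moves only by the shell command python3 jog.py 'ROWS' [OPENING]. ROWS is rows parted by semicolons, their numbers by spaces, 1 to 10 of them, each of 6 numbers: dx, dy, dz in mm, then a rotation vector rx, ry, rz in rad; each row is the pose to reach, as a shift and turn from the pose commanded when the command began, along the tool's axes at that moment; what a row does not reach only later rows make up. A row lasts 1/10 s, in which the tool goes at most 50 mm and 0.15 rad, less where a joint would pass 70% of its speed; a pose out of reach is approached as far as the arm can. OPENING is the finger opening in mm, set as the command begins (- or left out keeps the last). The fingers move at their own pace and stop on an object; the grip force is fixed at half the most. Time passes only in rows, so rows that do not move let the fingers close. It prints the time, the measured TCP pose, the force, the opening and the grip force at its end.
- arm.read_state(): the state, without advancing time (a new reading comes with each control period).
- viewer.get_image(name): name is "scene" or "top"; returns the picture (400x640x3 uint8, blue, green, red); there is no depth.
- viewer.get_calibration(name): a dict with "K" (3x3 intrinsics, pixels), "rvec" (rotation vector, rad) and "tvec" (3), from world to camera coordinates, as OpenCV has them. Camera axes: x right, y down, z forward; pixel columns grow to the right and rows downward; lengths in mm; the calibration is good to about 2 mm. A picture is of the moment at which its call begins. get_calibration takes no time and is no camera call.
- arm.job_done(): hands the job in; it is judged then, once.
The state is a dict: "clock": time; "joints": joint angles; "joint_vel": joint speeds; "joint_efforts": joint torques, N m; "position": TCP position; "ee_rot": TCP orientation; "contact_force": force on the tool from outside, world axes, zero at the start; "wrist_torque": the same for the moment, N m; "gripper_width": finger opening in mm; "grasp_force": force on a finger pad.
Only numpy, scipy, OpenCV 4.12 (cv2) and the standard library are available. Lean on these libraries where they do the work, as an engineer would, in place of code of your own. Each camera call takes 0.05 s, during which the arm holds its last target. There are 200 camera calls.

TASK

A small card box has been left lying on the lid of the wooden viewing case: lift it off and set it down gently, upright, in the shallow wooden tray on the right, and let go of it. Then take the lid by the black knob on its right-hand side, swing it up until the lid lies in line with the dark pointer on the case's setting arc, and keep it there so that a customer can look in: the lid falls shut by itself, so finish while still holding it. Do not shift the pointer, and leave the other things on the table where they are.

Things in the scene. Friction and masses are not known exactly. Their poses are not given: they have to be found in the camera images.
- viewing_case: Open wooden case fixed to the table, 110 (x) x 150 (y) x 68 mm high, under the lid; a stone ball is fixed inside. Origin: centre of its underside. At yaw 0 own x points away from the robot, y left (to the hinge), z up. A thin setting arc (72 mm radius about the hinge) stands on its front side, 62 mm before its centre, reaching 75 mm above the lid near the hinge.
- viewing_lid (a joint): Lid angle in rad: 0 shut (level), grows as the knob side rises; stop at 1.4. Light wooden board 110 x 148 x 10 mm, 0.2 to 0.4 kg, hinged along the case's x axis at its left (+y) edge; top 79 mm above the table when shut. No latch or spring, hardly any friction: it falls shut from every angle when let go.
- lid_hinge (a point): Point on the hinge axis of the lid, at the middle of its length: in the case's frame 75 mm to the left of (+y) the case's origin and 74 mm above the table. The axis runs along the case's x axis. Axes as the case's.
- lid_knob (a point): Centre of the black drum knob, 22 mm diameter, 24 mm long, its axis along the case's x: pinch its flat ends from above (fingers closing along case x) and it can turn between them. 195 mm from the hinge axis in the lid's mid-plane, on an 8 mm rod reaching 46 mm out of the lid's right edge; 74 mm above the table when shut. Axes fixed to the lid: y to the hinge, z the lid's normal.
- set_pointer (a joint): Angle of the setting pointer in rad about the same hinge axis, in the same sense as the lid angle: the lid is in line with the pointer when both values are equal. Set between 0.6 and 1.05; held by friction, not to be shifted.
- pointer_tip (a point): Tip of the pointer, a thin dark needle with a small slider block on the setting arc, 66 mm in front of the middle of the hinge axis (along the case's -x) and 84 mm from the axis. Axes turn with the pointer: y points to the hinge axis, x along the axis.
- card_box: Small closed beige card box with lid, 45 x 45 x 30 mm high, about 30 g, at the start on top of the case's lid. Origin: centre of its underside; z up, sides along x and y.
- tray: Shallow square wooden tray fixed to the table, outside 150 x 150 mm, 18 mm high, walls 5 mm thick, floor about 5 mm thick. Origin: centre of its underside, on the table; z up, sides along x and y.
- pink_stone: Bystander: pink polished palm stone, 56 x 62 x 30 mm, on the table to the left. Origin: centre of its underside.
- grey_tower: Bystander: grey six-sided stone tower, 20 x 24 x 82 mm, standing behind the case. Origin: centre of its foot.
- loupe: Bystander: folded loupe, 24 x 44 x 16 mm, on the table in front, to the right. Origin: centre of its underside.

How it is judged:
By the outcome, as a careful person would: the job done as asked, in the order asked, and still so for the second after the job is handed in, while the arm keeps its last pose, push and grip.
It also fails if it takes over 51 s, if anything falls off the work surface, if the arm or the gripper's body presses on something with over 40 N, if the wrist force passes 120 N, or if a joint passes its speed limit or range.

## Working session

There is one attempt and no reset: what is moved stays moved. The work goes in short steps, Python scripts to look and compute and a shell command to move; the robot and the scene stay as the last step left them, time stands still between calls to the robot, and variables do not carry over. Pictures are saved under pics/ and viewed, at most 10 in all, crops included, and the job is handed in when it is done.

```bash
ls; mkdir -p pics; python3 - <<'E'
from bench import arm, viewer
import cv2,numpy as np
for n in("scene","top"):
    cv2.imwrite(f"pics/{n}0.png",viewer.get_image(n)); c=viewer.get_calibration(n); print(n,c)
s=arm.read_state();print(s["clock"],s["position"],s["ee_rot"],s["gripper_width"])
E
```

```text
bench.py
jog.py
pics
scene {'K': array([[395.65389669,   0.        , 319.09626516],
       [  0.        , 395.65389669, 198.21332085],
       [  0.        ,   0.        ,   1.        ]]), 'rvec': array([ 0.63009846, -2.36135474,  1.51101875]), 'tvec': array([468.7181667 , 180.20175742, 753.421705  ])}
top {'K': array([[396.83699963,   0.        , 315.18683925],
       [  0.        , 396.83699963, 200.07895013],
       [  0.        ,   0.        ,   1.        ]]), 'rvec': array([ 2.18674162, -2.15013466,  0.06386924]), 'tvec': array([ -10.04368846,  536.42467717, 1241.10133245])}
0.1 [ 171.28621095 -600.58296823  247.35587339] [-1.38373412e-01  9.90379670e-01  9.33766809e-04 -1.92792805e-04] 85.65134901727505
```

View pics/scene0.png

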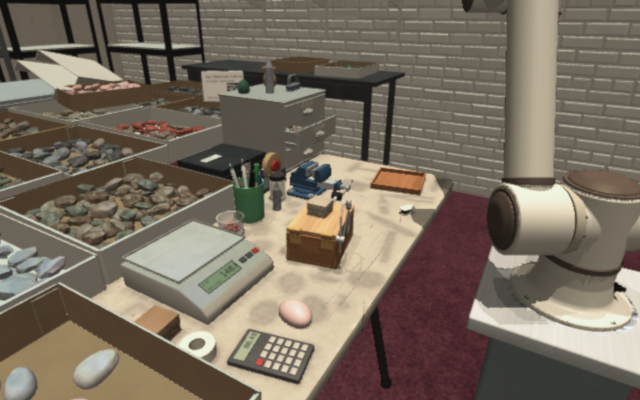

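View pics/top0.png

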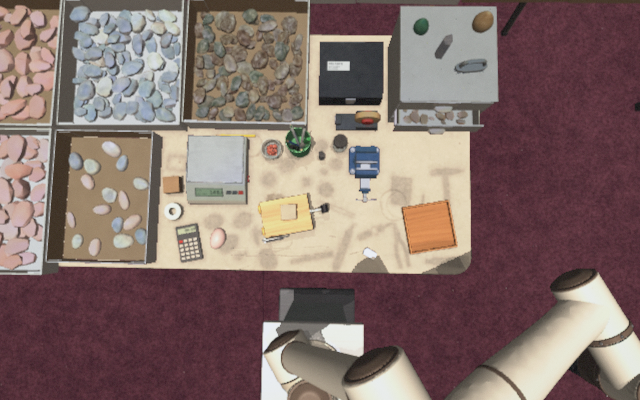

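The top view shows the case near (288,215), the box at (289,211), the knob at (324,208), the tray at (429,227), the loupe at (370,253) and the pink stone at (217,238). In the scene view the case is at (320,232), the box at (320,206) and the arc near (347,225). I'll enlarge both.

```bash
python3 - <<'E'
import cv2,numpy as np
a=cv2.imread("pics/scene0.png")[185:285,270:370];b=cv2.imread("pics/top0.png")[185:260,240:340]
cv2.imwrite("pics/c1.png",cv2.resize(a,None,fx=6,fy=6,interpolation=cv2.INTER_CUBIC))
cv2.imwrite("pics/c2.png",cv2.resize(b,None,fx=8,fy=8,interpolation=cv2.INTER_CUBIC))
E
```

```text
(no output)
```

View pics/c1.png

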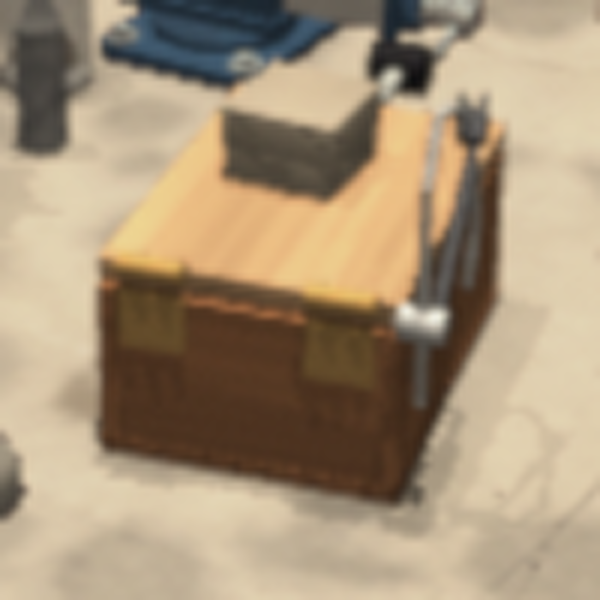

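View pics/c2.png

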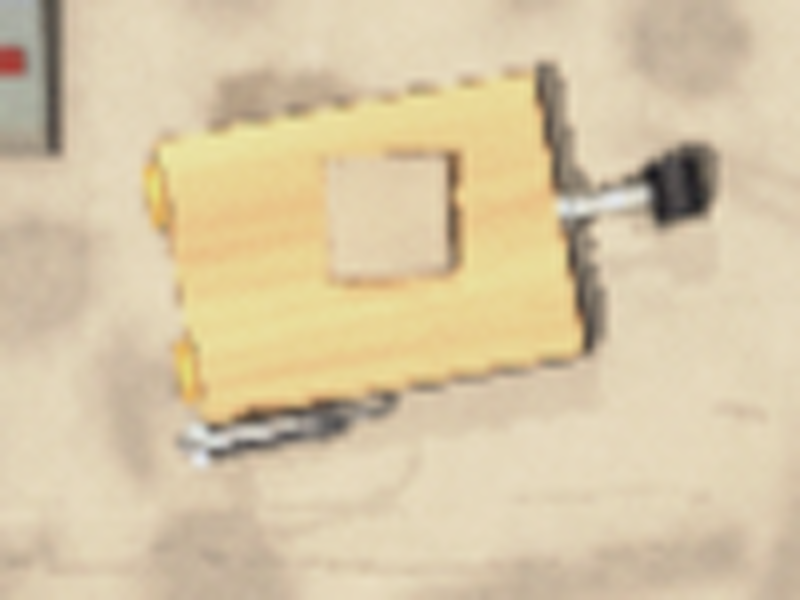

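The enlarged scene crop shows the hub at crop (420,322), the slider at about (473,125) with prongs on top at (465,100) and (485,98), and the grey arc running down to (470,285). The top crop shows the lid corners at (157,147), (537,72), (583,352) and (205,418), the box top from (328,155) to (452,280), and the knob at (682,185).

```bash
cat > h.py <<'E'
import cv2,numpy as np
from bench import arm, viewer
C={n:viewer.get_calibration(n) for n in("scene","top")}
def ray(n,p):
    c=C[n];R=cv2.Rodrigues(c["rvec"])[0];d=R.T@np.linalg.inv(c["K"])@np.array([p[0],p[1],1.]);return -R.T@c["tvec"],d/np.linalg.norm(d)
def onplane(n,p,z=0,nrm=(0,0,1),pt=None):
    o,d=ray(n,p);nrm=np.array(nrm,float);pt=np.array([0,0,z]) if pt is None else pt
    return o+d*(nrm@(pt-o))/(nrm@d)
def tri(p,q):
    o1,d1=ray("scene",p);o2,d2=ray("top",q)
    s=np.linalg.lstsq(np.c_[d1,-d2],o2-o1,rcond=None)[0];a=o1+s[0]*d1;b=o2+s[1]*d2
    return (a+b)/2,np.linalg.norm(a-b)
def proj(n,P):
    c=C[n];return cv2.projectPoints(np.float64(P).reshape(-1,1,3),c["rvec"],c["tvec"],c["K"],None)[0][:,0]
c1=lambda x,y:(270+(x+.5)/6-.5,185+(y+.5)/6-.5)
c2=lambda x,y:(240+(x+.5)/8-.5,185+(y+.5)/8-.5)
E
python3 - <<'E'
from h import *
np.set_printoptions(precision=1,suppress=True)
T=cv2.imread("pics/top0.png");hsv=cv2.cvtColor(T,cv2.COLOR_BGR2HSV)
def big(m,x0,y0,x1,y1):
    k=np.zeros_like(m);k[y0:y1,x0:x1]=m[y0:y1,x0:x1]
    c=max(cv2.findContours(k,cv2.RETR_EXTERNAL,2)[0],key=cv2.contourArea);return c
lid=big(cv2.inRange(hsv,(12,85,150),(30,255,255)),250,185,320,245)
tray=big(cv2.inRange(hsv,(3,110,90),(20,255,255)),390,190,470,265)
for nm,c,z in(("lid",lid,79),("tray",tray,18)):
    P=np.array([onplane("top",p[0],z)[:2] for p in c]);r=cv2.minAreaRect(P.astype(np.float32));print(nm,r)
    print(np.array([onplane("top",p,z) for p in cv2.boxPoints(cv2.minAreaRect(c))]))
print("box top",np.array([onplane("top",c2(*p),109) for p in[(328,153),(450,150),(454,278),(330,282)]]))
print("lid crn",np.array([onplane("top",c2(*p),79) for p in[(157,145),(537,70),(583,352),(205,418)]]))
print("knob",tri(c1(402,66),c2(682,185)),onplane("top",c2(682,185),74))
print("box tri far-left, near-right", tri(c1(375,88),c2(450,279)),tri(c1(228,105),c2(328,153)),tri(c1(325,130),c2(330,281)))
print("lid tri", tri(c1(103,262),c2(157,145)),tri(c1(500,122),c2(583,352)))
# tray near/far corners in scene
S=cv2.imread("pics/scene0.png");h2=cv2.cvtColor(S,cv2.COLOR_BGR2HSV)
ts=big(cv2.inRange(h2,(3,110,60),(20,255,255)),360,160,435,200)
print("scene tray",cv2.approxPolyDP(ts,3,True)[:,0],"top tray",cv2.approxPolyDP(tray,4,True)[:,0])
cv2.imwrite("pics/tr.png",np.hstack([cv2.resize(S[160:200,365:435],None,fx=5,fy=5),cv2.resize(T[195:260,395:465][:40],None,fx=5,fy=5)]))
E
```

```text
lid ((483.197998046875, 89.707763671875), (110.10694885253906, 154.31285095214844), 11.597623825073242)
[[521.4 177.6  79. ]
 [552.6  25.3  79. ]
 [444.8   3.   79. ]
 [413.8 154.1  79. ]]
tray ((459.0645751953125, -361.43798828125), (148.8173065185547, 151.66900634765625), 10.123702049255371)
[[ 518.7 -274.2   18. ]
 [ 546.5 -425.1   18. ]
 [ 399.3 -448.    18. ]
 [ 371.6 -298.6   18. ]]
box top [[517.   99.5 109. ]
 [518.9  54.2 109. ]
 [471.5  51.7 109. ]
 [469.2  97.5 109. ]]
lid crn [[521.1 168.1  79. ]
 [552.1  23.9  79. ]
 [445.4   4.4  79. ]
 [418.  146.9  79. ]]
knob (array([509. , -32.2,  72.6]), np.float64(1.1783244281597076)) [509.5 -31.9  74. ]
box tri far-left, near-right (array([473.3,  54.4, 105.7]), np.float64(4.688689713088393)) (array([515.2,  98.6, 107.2]), np.float64(4.315150712078353)) (array([471. ,  98.4, 107.6]), np.float64(3.0871797309867715))
lid tri (array([521.3, 168.8,  74.1]), np.float64(0.5065940653595257)) (array([446.1,   4.8,  77.9]), np.float64(1.58034512362972))
scene tray [[371 182]
 [371 187]
 [419 193]
 [425 173]
 [380 168]] top tray [[447 200]
 [402 208]
 [410 253]
 [456 246]]
```

```bash
cat >> h.py <<'E'
yaw=.2;X=np.array([np.cos(yaw),np.sin(yaw),0]);Y=np.array([-np.sin(yaw),np.cos(yaw),0]);Z=np.array([0,0,1.])
H=np.array([470.3,158.5,74.])
def lp(x,r,t):return H+x*X-r*np.cos(t)*Y+r*np.sin(t)*Z
E
python3 - <<'E'
from h import *
np.set_printoptions(precision=2,suppress=True)
for p,q in(((371,182),(402,208)),((419,193),(410,253)),((425,173),(456,246)),((380,168),(447,200))):print(tri(p,q))
for nm,x,p in(("hub",-64,(420,322)),("tipL",-66,(465,98)),("tipR",-66,(485,98)),("slider",-64,(473,125)),("mid",-66,(455,220)),("arclow",-62,(470,285))):
    d=onplane("scene",c1(*p),nrm=X,pt=H+x*X)-H;print(nm,-d@Y,d[2],"r",np.hypot(d@Y,d[2]),"ang",np.arctan2(d[2],-d@Y))
f=lambda P:(proj("scene",P)-[270,185]+.5)*6-.5
print("arc",f([lp(-62,72,t) for t in np.arange(0,1.6,.2)]))
for t in(.6,.7,.8,.9,1.):print(t,f([lp(-66,r,t) for r in(0,40,72,84)]).round(0).tolist())
g=lambda P:(proj("top",P)-[240,185]+.5)*8-.5
for t in(.6,.7,.8,.9,1.):print(t,g([lp(-66,r,t) for r in(0,40,72,84)]).round(0).tolist())
S=cv2.imread("pics/scene0.png")[195:245,330:360];cv2.imwrite("pics/c3.png",cv2.resize(S,None,fx=12,fy=12,interpolation=cv2.INTER_CUBIC))
E
```

```text
(array([ 515.91, -276.32,   20.1 ]), np.float64(0.04379520585092079))
(array([ 374.7 , -304.32,    5.27]), np.float64(0.9931879881878604))
(array([ 399.21, -446.14,   15.7 ]), np.float64(0.13555171321248782))
(array([ 543.85, -420.2 ,   13.41]), np.float64(0.668393296896472))
hub -8.368768865639108 3.183142736471268 r 8.953697002201956 ang 2.7781313344661394
tipL 33.324697133128076 66.23214578350331 r 74.14332454174111 ang 1.1046319788654273
tipR 63.028443917621416 52.97029153685139 r 82.33126094124745 ang 0.6989053398717945
slider 55.25900204305428 45.85790623376323 r 71.80880775321992 ang 0.6926921240663781
mid 26.356254715639004 23.85714495717548 r 35.55018323642406 ang 0.7356694181068131
arclow 70.32456270001684 -25.85607871538639 r 74.92717080929225 ang -0.3523270143773231
arc [[474.   219.96]
 [474.62 186.24]
 [473.21 156.78]
 [469.76 132.71]
 [464.3  115.07]
 [456.94 104.83]
 [447.86 102.76]
 [437.34 109.37]]
0.6 [[432.0, 319.0], [460.0, 215.0], [481.0, 134.0], [489.0, 105.0]]
0.7 [[432.0, 319.0], [458.0, 209.0], [479.0, 125.0], [486.0, 94.0]]
0.8 [[432.0, 319.0], [457.0, 205.0], [476.0, 117.0], [483.0, 84.0]]
0.9 [[432.0, 319.0], [455.0, 202.0], [472.0, 111.0], [479.0, 77.0]]
1.0 [[432.0, 319.0], [452.0, 200.0], [469.0, 107.0], [474.0, 72.0]]
0.6 [[210.0, 451.0], [288.0, 436.0], [353.0, 424.0], [378.0, 419.0]]
0.7 [[210.0, 451.0], [281.0, 437.0], [340.0, 426.0], [362.0, 422.0]]
0.8 [[210.0, 451.0], [273.0, 439.0], [325.0, 429.0], [345.0, 425.0]]
0.9 [[210.0, 451.0], [264.0, 440.0], [309.0, 431.0], [326.0, 428.0]]
1.0 [[210.0, 451.0], [254.0, 442.0], [291.0, 435.0], [306.0, 432.0]]
```

View pics/c3.png

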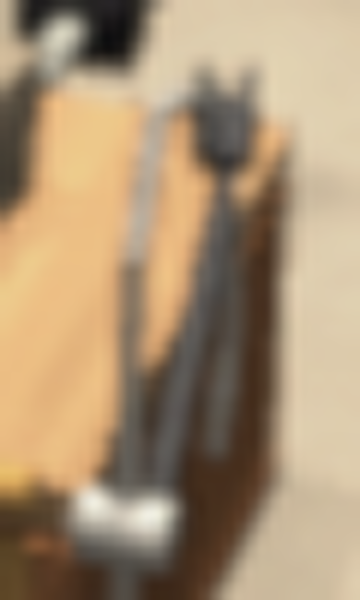

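The c3 crop shows the needle from the hub (crop 160,490) to the slider (222,125), with two prongs on top at (205,72) and (248,70). Rays onto the needle plane give about 0.7 rad. Next I'll get a zoomed crop from the top view and a denoised average.

```bash
python3 - <<'E'
from h import *
a=np.mean([viewer.get_image("top").astype(float) for _ in range(4)],0)
a=np.uint8(a)[228:248,258:298];cv2.imwrite("pics/c4.png",cv2.resize(a,None,fx=18,fy=18,interpolation=cv2.INTER_CUBIC))
g=lambda P:(proj("top",P)-[258,228]+.5)*18-.5
for t in(.6,.7,.8,.9):print(t,g([lp(-66,r,t) for r in(0,40,72,84)]).round(0).tolist(),g([lp(-58,72,t)]).round())
print(g([lp(-62,72,t) for t in(0,.2,.4,1,1.4)]).round())
E
```

```text
0.6 [[149.0, 241.0], [325.0, 207.0], [471.0, 180.0], [527.0, 169.0]] [[462. 131.]]
0.7 [[149.0, 241.0], [308.0, 210.0], [441.0, 185.0], [492.0, 175.0]] [[432. 136.]]
0.8 [[149.0, 241.0], [290.0, 214.0], [408.0, 191.0], [453.0, 182.0]] [[399. 142.]]
0.9 [[149.0, 241.0], [270.0, 217.0], [371.0, 197.0], [411.0, 190.0]] [[363. 148.]]
[[565. 140.]
 [549. 142.]
 [516. 147.]
 [328. 180.]
 [155. 211.]]
```

View pics/c4.png

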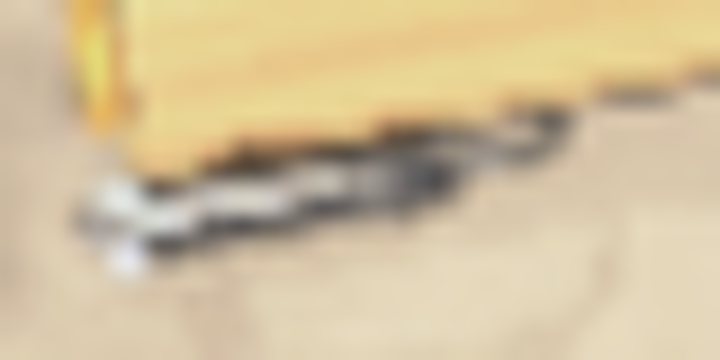

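The top crop shows the hub near (118,220), the dark slider from 350 to 455 around row 185, and the arc's end near (565,125).

```bash
python3 - <<'E'
from h import *
np.set_printoptions(precision=2,suppress=True)
c4=lambda x,y:(258+(x+.5)/18-.5,228+(y+.5)/18-.5)
def rep(n,P):
    d=P-H;print(n,"x",d@X,"r",np.hypot(d@Y,d[2]),"ang",np.arctan2(d[2],-d@Y),"yz",-d@Y,d[2])
for n,p,q in(("tipR",(485,96),(455,182)),("tipMid",(475,96),(455,182)),("slider",(473,125),(405,183)),("hub",(421,322),(118,222)),("arcend",(470,285),(567,125))):
    P,e=tri(c1(*p),c4(*q));print("err",e,end=" ");rep(n,P)
for x in(-66,-62,-58):
    for n,p in(("tip",(475,96)),("tipR",(485,96)),("tipL",(465,98)),("sl",(473,125))): rep(f"scene {n} plane {x}",onplane("scene",c1(*p),nrm=X,pt=H+x*X))
print((proj("scene",[lp(-35,0,0),lp(35,0,0)])-[270,185]+.5)*6-.5)
E
```

```text
err 0.9857540475271639 tipR x -66.50238436797221 r 80.88333504288286 ang 0.7627466313093182 yz 58.47388444423067 55.883080853349526
err 2.424748745646013 tipMid x -64.83500526812385 r 80.44213364968881 ang 0.7640533754099226 yz 58.08224565636555 55.654196657826276
err 0.6379439987455396 slider x -64.97581974142716 r 69.50429338275974 ang 0.7744544278597288 yz 49.68185471655162 48.606173584846175
err 1.3448866970884827 hub x -62.618543706235904 r 4.4192390840375735 ang 2.974060324123306 yz -4.357366431164477 0.7369069591516961
err 2.5439496142265106 arcend x -60.58701721209692 r 75.50035882004279 ang -0.35504911454356114 yz 70.7913573441734 -26.246674214550694
scene tip plane -66 x -66.00000000000003 r 77.10656836205207 ang 0.9028811466850881 yz 47.75599256828764 60.5374929972283
scene tipR plane -66 x -66.00000000000004 r 82.7569035901659 ang 0.7076749125420863 yz 62.884934828336576 53.79767711962921
scene tipL plane -66 x -66.00000000000001 r 74.14332454174111 ang 1.1046319788654273 yz 33.324697133128076 66.23214578350331
scene sl plane -66 x -66.00000000000003 r 68.4988236817264 an
[... 360 characters left out ...]
83852440133 ang 0.8591100157805689 yz 50.12033778972598 58.112890457040635
scene sl plane -62 x -62.00000000000001 r 76.1816164743206 ang 0.5777163177280995 yz 63.818252792710865 41.60371737148171
scene tip plane -58 x -57.999999999999915 r 93.10925610783141 ang 0.49249004135111235 yz 82.04398884799265 44.02405554766847
scene tipR plane -58 x -58.0 r 104.64711357610311 ang 0.3609637627146778 yz 97.90332711077022 36.95885442558182
scene tipL plane -58 x -58.0 r 83.529107052561 ang 0.6416493105735637 yz 66.9159784463235 49.993635130578014
scene sl plane -58 x -57.99999999999998 r 87.44175033513632 ang 0.38815835168645957 yz 80.9367542920236 33.095339646918774
[[342.91 303.7 ]
 [148.18 270.21]]
```

```bash
cat >> h.py <<'E'
from scipy.spatial.transform import Rotation as Ro
def want(pos,ang,cmd=None,q=None):
    "tool down, tool y at world angle ang (mod pi); prints shift, rotvec from pose cmd/q"
    s=arm.read_state();p=np.array(s["position"] if cmd is None else cmd);R=Ro.from_quat(s["ee_rot"] if q is None else q)
    ty=R.as_matrix()[:,1];ca=np.arctan2(ty[1],ty[0]);ang=ca+(ang-ca+np.pi/2)%np.pi-np.pi/2
    y=np.array([np.cos(ang),np.sin(ang),0]);z=-Z;Rt=Ro.from_matrix(np.c_[np.cross(y,z),y,z])
    print("pos",p.round(1),"tool y ang",ca.round(3),"shift",R.inv().apply(np.array(pos)-p).round(1),"rot",(R.inv()*Rt).as_rotvec().round(3))
E
python3 -c "
from h import *
want((494,76,200),np.pi/2+.04,cmd=[171.417,-601.012,248.312])"
```

```text
pos [ 171.4 -601.   248.3] tool y ang 1.849 shift [-495.8  562.6   48.7] rot [ 0.001 -0.     0.238]
```

```bash
python3 jog.py '-20 23 0 0 0 0;-50 57 0 0 0 .03;-80 91 0 0 0 .06;-110 125 0 0 0 .09;-140 159 0 0 0 .12;-170 193 5 0 0 .15;-200 227 10 0 0 .18;-230 261 15 0 0 .2;-260 295 20 0 0 .22;-290 329 20 0 0 .238' 85; python3 -c "
from h import *
want((494,76,160),np.pi/2+.04)"
```

```text
clock: 1.3
position: [360.1, -203.3, 228.0]
ee_rot: [-0.019, 1.0, 0.0, -0.0]
contact_force: [1.6, -0.6, 1.2]
gripper_width: 85.4
grasp_force: 0.0
pos [ 360.1 -203.3  228. ] tool y ang 1.61 shift [-144.7  273.8   68.1] rot [ 0.    -0.    -0.001]
```

```bash
python3 jog.py '-20 37 0 0 0 0;-40 74 0 0 0 0;-60 111 0 0 0 0;-80 148 0 0 0 0;-100 185 10 0 0 0;-117 220 25 0 0 0;-132 248 40 0 0 0;-141 266 50 0 0 0;-145 274 58 0 0 0;-145 274 58 0 0 0' 70; python3 -c "
from h import *
want((494,76,98),np.pi/2+.04)"
```

```text
clock: 2.3
position: [493.6, 74.5, 169.2]
ee_rot: [-0.02, 1.0, -0.0, -0.001]
contact_force: [-0.1, -0.2, 0.6]
gripper_width: 70.1
grasp_force: 0.0
pos [493.6  74.5 169.2] tool y ang 1.611 shift [-0.6  1.5 71.2] rot [-0.001 -0.003  0.   ]
```

```bash
python3 jog.py '0 0 15 0 0 0;0 1 30 0 0 0;0 1 45 0 0 0;0 1 58 0 0 0;0 1 65 0 0 0;0 1 69 0 0 0;0 1 69 0 0 0' && python3 jog.py '0 0 0 0 0 0;0 0 0 0 0 0;0 0 0 0 0 0;0 0 0 0 0 0;0 0 0 0 0 0;0 0 0 0 0 0;0 0 0 0 0 0;0 0 0 0 0 0' 30
```

```text
clock: 3.0
position: [494.0, 74.9, 101.5]
ee_rot: [-0.02, 1.0, -0.0, 0.0]
contact_force: [-0.2, -0.4, 0.2]
gripper_width: 70.4
grasp_force: 0.0
clock: 3.8
position: [494.7, 75.7, 102.3]
ee_rot: [-0.02, 1.0, 0.0, 0.001]
contact_force: [-1.2, -0.6, 6.3]
gripper_width: 43.6
grasp_force: 61.7
```

```bash
python3 jog.py '0 0 -5 0 0 0;0 0 -15 0 0 0;0 0 -30 0 0 0;0 0 -50 0 0 0;0 0 -70 0 0 0;0 0 -85 0 0 0;0 0 -90 0 0 0;0 0 -90 0 0 0'; python3 - <<'E'
from h import *
want((459,-362,100),np.pi/2+.177)
S=viewer.get_image("scene");cv2.imwrite("pics/s2.png",cv2.resize(S[130:290,250:450],None,fx=4,fy=4,interpolation=cv2.INTER_CUBIC)[:600])
E
```

```text
clock: 4.6
position: [494.2, 75.6, 192.1]
ee_rot: [-0.02, 1.0, 0.0, 0.001]
contact_force: [0.4, -0.1, -0.4]
gripper_width: 43.6
grasp_force: 61.0
pos [494.2  75.6 192.1] tool y ang 1.611 shift [  52.7 -436.    91.6] rot [ 0.001  0.002 -0.137]
```

View pics/s2.png

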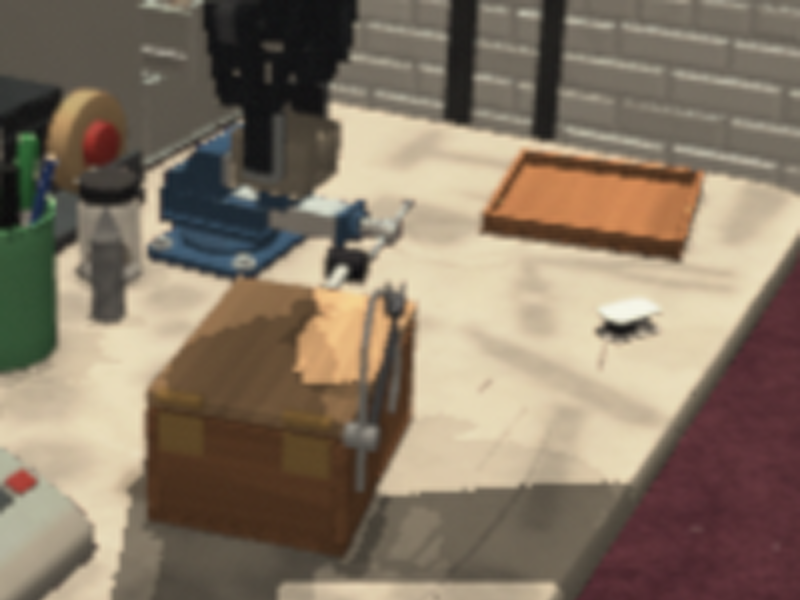

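The box is held level, its bottom at about (280,190), and the tray is clear.

```bash
python3 jog.py '3 -20 0 0 0 0;8 -60 0 0 0 -.02;13 -105 0 0 0 -.04;18 -150 0 0 0 -.06;23 -195 0 0 0 -.08;28 -240 5 0 0 -.1;34 -285 15 0 0 -.12;40 -330 25 0 0 -.137;46 -370 40 0 0 -.137;49 -400 55 0 0 -.137' && python3 jog.py '2 -18 12 0 0 0;3 -30 25 0 0 0;4 -36 40 0 0 0;4 -36 55 0 0 0;4 -36 55 0 0 0'; python3 -c "
from h import *
want((459,-362,28.5),np.pi/2+.177)"
```

```text
clock: 5.65
position: [459.6, -328.2, 134.4]
ee_rot: [-0.087, 0.996, 0.001, -0.001]
contact_force: [0.6, -0.1, -0.3]
gripper_width: 43.9
grasp_force: 61.0
clock: 6.15
position: [461.7, -360.9, 78.3]
ee_rot: [-0.088, 0.996, 0.002, -0.003]
contact_force: [-1.1, -0.4, -0.5]
gripper_width: 43.8
grasp_force: 61.0
pos [ 461.7 -360.9   78.3] tool y ang 1.748 shift [ 2.6 -0.8 49.8] rot [ 0.004 -0.005 -0.   ]
```

```bash
python3 jog.py '0 0 12 0 0 0;1 0 24 0 0 0;2 0 34 0 0 0;2 0 40 0 0 0;2 0 42 0 0 0;2 0 44 0 0 0;2 0 45 0 0 0;2 0 45 0 0 0' && python3 jog.py '0 0 1 0 0 0;0 0 2 0 0 0;0 0 2 0 0 0'; python3 -c "
from h import *
print([arm.read_state()['contact_force'] for _ in range(3)])"
```

```text
clock: 6.95
position: [461.6, -362.8, 36.5]
ee_rot: [-0.088, 0.996, -0.0, 0.0]
contact_force: [0.5, -0.5, 0.8]
gripper_width: 43.8
grasp_force: 61.0
clock: 7.25
position: [461.3, -362.6, 34.3]
ee_rot: [-0.088, 0.996, 0.0, 0.0]
contact_force: [0.4, -1.3, 0.4]
gripper_width: 43.8
grasp_force: 61.0
[array([ 0.37094163, -1.29482935,  0.37331494]), array([ 0.37094163, -1.29482935,  0.37331494]), array([ 0.37094163, -1.29482935,  0.37331494])]
```

```bash
python3 jog.py '0 0 1 0 0 0;0 0 2 0 0 0;0 0 3 0 0 0;0 0 3 0 0 0' && python3 jog.py '0 0 1 0 0 0;0 0 1 0 0 0;0 0 1.5 0 0 0;0 0 1.5 0 0 0'
```

```text
clock: 7.65
position: [461.3, -362.6, 31.1]
ee_rot: [-0.088, 0.996, 0.0, -0.0]
contact_force: [-0.2, -0.2, -0.5]
gripper_width: 43.8
grasp_force: 61.0
clock: 8.05
position: [461.3, -362.7, 29.8]
ee_rot: [-0.088, 0.996, 0.0, -0.0]
contact_force: [-0.4, -0.5, -0.1]
gripper_width: 43.9
grasp_force: 61.0
```

```bash
python3 jog.py '0 0 1 0 0 0;0 0 1 0 0 0;0 0 1 0 0 0'
```

```text
clock: 8.35
position: [461.4, -362.7, 28.8]
ee_rot: [-0.088, 0.996, 0.0, -0.0]
contact_force: [-0.1, 0.2, -0.3]
gripper_width: 43.7
grasp_force: 61.0
```

```bash
python3 jog.py '0 0 1 0 0 0;0 0 1 0 0 0;0 0 1 0 0 0'
```

```text
clock: 8.65
position: [461.5, -362.7, 28.4]
ee_rot: [-0.088, 0.996, -0.0, 0.0]
contact_force: [-1.6, 1.1, 5.9]
gripper_width: 43.9
grasp_force: 61.7
```

Contact is felt at the expected height, so I'll release and rise.

```bash
python3 jog.py '0 0 0 0 0 0;0 0 0 0 0 0;0 0 0 0 0 0;0 0 0 0 0 0' 62 && python3 jog.py '0 0 -5 0 0 0;0 0 -15 0 0 0;0 0 -35 0 0 0;0 0 -65 0 0 0;0 0 -100 0 0 0;0 0 -130 0 0 0;0 0 -140 0 0 0;0 0 -140 0 0 0'; python3 - <<'E'
from h import *
s=arm.read_state();print(s["joints"])
want(lp(0,195,0)+[0,0,96],yaw)
E
```

```text
clock: 9.05
position: [461.3, -362.6, 27.5]
ee_rot: [-0.088, 0.996, 0.0, -0.0]
contact_force: [-0.2, -0.3, -0.3]
gripper_width: 61.8
grasp_force: 0.0
clock: 9.85
position: [462.2, -363.0, 170.2]
ee_rot: [-0.088, 0.996, -0.001, 0.002]
contact_force: [0.6, -1.4, -1.2]
gripper_width: 62.1
grasp_force: 0.0
[-3.90415072e-01  3.85956794e-01 -1.99467766e-01  9.90061399e-05
 -9.80603852e-01 -1.00361374e+00]
pos [ 462.2 -363.   170.2] tool y ang 1.748 shift [-1.043e+02  3.170e+02 -2.000e-01] rot [1.000e-03 5.000e-03 1.548e+00]
```

```bash
python3 jog.py '-5 20 0 0 0 -.1;-13 50 0 0 0 -.23;-23 80 0 0 0 -.36;-33 110 0 0 0 -.49;-43 140 0 0 0 -.62;-53 170 0 0 0 -.75;-63 200 0 0 0 -.88;-73 230 0 0 0 -1.01;-83 260 0 0 0 -1.14;-93 285 0 0 0 -1.27' 50; python3 - <<'E'
from h import *
want(lp(0,195,0)+[0,0,96],yaw)
T=viewer.get_image("top");S=viewer.get_image("scene")
cv2.imwrite("pics/s3.png",np.vstack([cv2.resize(S[150:225,300:433],None,fx=4,fy=4),cv2.resize(T[190:264,338:471],None,fx=4,fy=4)]))
E
```

```text
clock: 10.85
position: [501.7, -64.3, 166.1]
ee_rot: [-0.664, 0.748, 0.001, -0.001]
contact_force: [0.2, -0.2, 0.3]
gripper_width: 49.9
grasp_force: 0.0
pos [501.7 -64.3 166.1] tool y ang 3.023 shift [-32.4  -3.6  -3.9] rot [ 0.004  0.    -0.318]
```

View pics/s3.png

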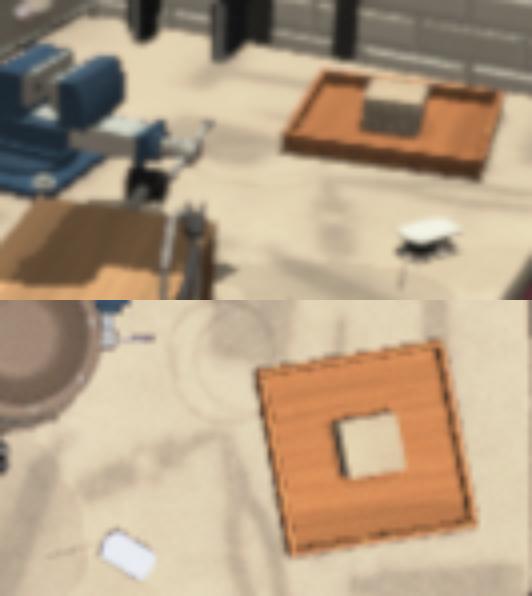

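The box stands upright in the middle of the tray, at (385,445) in the lower half. Next is the knob.

```bash
python3 jog.py '-10 0 0 0 0 -.1;-20 -2 0 0 0 -.2;-28 -4 0 0 0 -.28;-32 -4 0 0 0 -.318;-32 -4 0 0 0 -.318;-32 -4 0 0 0 -.318'; python3 - <<'E'
from h import *
want(lp(0,195,0)+[0,0,-3],yaw)
E
```

```text
clock: 11.55
position: [510.1, -35.0, 166.9]
ee_rot: [0.772, -0.636, -0.001, 0.001]
contact_force: [0.5, 0.3, -0.2]
gripper_width: 49.8
grasp_force: 0.0
pos [510.1 -35.  166.9] tool y ang -2.95 shift [-2.6  0.3 95.9] rot [ 0.002  0.    -0.008]
```

```bash
python3 jog.py '-2 0 15 0 0 0;-2 0 35 0 0 0;-2 0 55 0 0 0;-2 0 72 0 0 0;-2 0 85 0 0 0;-2 0 93 0 0 0;-2 0 96 0 0 0;-2 0 96 0 0 0' && python3 jog.py '0 0 0 0 0 0;0 0 0 0 0 0;0 0 0 0 0 0;0 0 0 0 0 0;0 0 0 0 0 0;0 0 0 0 0 0;0 0 0 0 0 0;0 0 0 0 0 0' 10; python3 - <<'E'
from h import *
s=arm.read_state();print(s["position"],s["contact_force"],s["wrist_torque"]);d=s["position"]-H;print(d@X,-d@Y,d[2])
E
```

```text
clock: 12.35
position: [510.3, -32.8, 71.7]
ee_rot: [0.772, -0.636, -0.0, 0.0]
contact_force: [0.2, 0.5, -0.2]
gripper_width: 50.4
grasp_force: 0.0
clock: 13.15
position: [509.9, -32.7, 72.7]
ee_rot: [0.772, -0.635, -0.0, 0.0]
contact_force: [-3.5, -0.4, 6.9]
gripper_width: 22.8
grasp_force: 59.1
[509.85290913 -32.69279609  72.68037179] [-3.54294394 -0.37611765  6.93863353] [-0.01440756  0.96802374  0.07059645]
0.7803394457759295 195.23961936232652 -1.3196282099122243
```

```bash
python3 jog.py '-.2 0 -8 0 0 0;-1 0 -19.5 0 0 0;-2.2 0 -29.1 0 0 0;-3.9 0 -38.7 0 0 0;-6.1 0 -48.2 0 0 0;-8.7 0 -57.6 0 0 0;-11.8 0 -66.9 0 0 0;-15.4 0 -75.9 0 0 0;-19.4 0 -84.8 0 0 0;-23.9 0 -93.5 0 0 0'; python3 jog.py '-4 0 -7 0 0 0;-8 0 -14 0 0 0;-12 0 -20.5 0 0 0;-16 0 -26.4 0 0 0;-22 0 -32.1 0 0 0;-22 0 -32.1 0 0 0;-22 0 -32.1 0 0 0'; cat >> h.py <<'E'
def lid():
    s=arm.read_state();d=s["position"]+[0,0,2]-H;print("lid",np.arctan2(d[2],-d@Y),"r",np.hypot(d[2],d@Y),"F",s["contact_force"],s["gripper_width"])
E
python3 - <<'E'
from h import *
lid()
T=viewer.get_image("top");S=viewer.get_image("scene");cv2.imwrite("pics/sfull.png",S);cv2.imwrite("pics/tfull.png",T)
cv2.imwrite("pics/s4.png",cv2.resize(S[170:270,290:390],None,fx=6,fy=6,interpolation=cv2.INTER_CUBIC))
E
```

```text
clock: 14.15
position: [505.0, -9.0, 165.7]
ee_rot: [0.772, -0.635, -0.001, 0.001]
contact_force: [-3.2, 2.2, -5.2]
gripper_width: 22.9
grasp_force: 58.9
clock: 14.85
position: [500.6, 12.2, 197.8]
ee_rot: [0.772, -0.635, -0.0, 0.001]
contact_force: [-5.7, -1.1, -4.0]
gripper_width: 23.0
grasp_force: 59.8
lid 0.6999577753713082 r 195.30027766042448 F [-5.73200943 -1.06757797 -4.04749033] 23.006485022349036
```

View pics/s4.png

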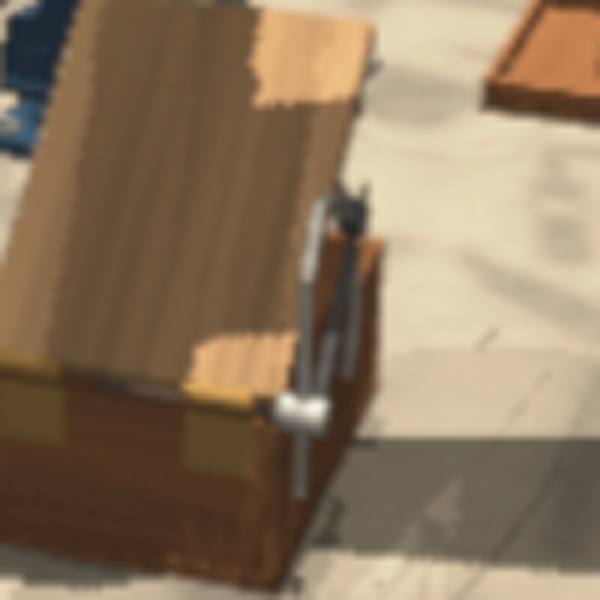

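```bash
python3 - <<'E'
from h import *
np.set_printoptions(precision=1,suppress=True)
def up(x,r,t,h=5):return lp(x,r,t)+h*(np.cos(t)*Z+np.sin(t)*Y)
f=lambda P:(proj("scene",P)-[270,185]+.5)*6-.5
g=lambda P:(proj("top",P)-[240,185]+.5)*8-.5
L=[(55,1),(55,149),(-55,149),(-55,1)]
print("scene shut",f([up(x,r,0) for x,r in L]).tolist(),"obs BL 103,262 FR 500,122")
print("top shut",g([up(x,r,0) for x,r in L]).tolist(),"obs 157,145 537,70 583,352 205,418")
s4=lambda P:(proj("scene",P)-[290,170]+.5)*6-.5
for t in(.65,.7,.75):print(t,"scene FR top",s4([up(-55,149,t)]),"obs 375,22; low edge",s4([up(-55,149,t,-5)]),"hub/FL",s4([lp(-62,0,t)]))
print("case front-right top corner, bottom", s4([H-55*X-150*Y-6*Z]),"obs 383,240", s4([H-55*X-74*Z]),"obs 280,590")
# dark-pixel centroid of the slider, both views
S=cv2.cvtColor(cv2.imread("pics/sfull.png"),6)[198:214,340:356];print(S)
T=np.uint8(np.mean([viewer.get_image("top").astype(float) for _ in range(2)],0));hs=cv2.cvtColor(T,cv2.COLOR_BGR2HSV)
m=cv2.inRange(hs,(8,85,60),(30,255,255));k=np.zeros_like(m);k[185:250,245:325]=m[185:250,245:325]
c=max(cv2.findContours(k,0,2)[0],key=cv2.contourArea);print("top open lid",cv2.boxPoints(cv2.minAreaRect(c)),"pred",proj("top",[up(x,r,.7) for x,r in L]))
E
```

```text
scene shut [[94.95157779451847, 246.9257328036577], [237.39156427129012, 77.20228257140116], [506.0288385152721, 116.44206034773725], [401.545631969278, 299.10073275811465]] obs BL 103,262 FR 500,122
top shut [[156.41458789771013, 136.46573434324182], [538.4075472617642, 65.54502104994026], [590.6596236718792, 350.5074781792862], [205.65606999654665, 421.7326095869312]] obs 157,145 537,70 583,352 205,418
0.65 scene FR top [[375.5  20.6]] obs 375,22; low edge [[378.6  35.4]] hub/FL [[300.6 407.1]]
0.7 scene FR top [[373.   10.4]] obs 375,22; low edge [[376.3  24.2]] hub/FL [[300.6 407.1]]
0.75 scene FR top [[370.2   1. ]] obs 375,22; low edge [[373.9  13.8]] hub/FL [[300.6 407.1]]
case front-right top corner, bottom [[385.3 230.9]] obs 383,240 [[274.5 588.7]] obs 280,590
[[ 97 111 112 108 109 104 117 172 212 215 215 216 217 217 216 215]
 [ 98 113 112 108 107 101 124 183 212 214 211 211 217 218 218 216]
 [103 115 113 109 106  93 103 164 205 208 188 190 215 219 218 217]
 [108 115 113 108 107  91  85 130 180 188 149 167 214 218 218 217]
 [106 115 115 114 109  95  82  96 139 156 126 168 2
[... 193 characters left out ...]
67 136 201 217 218 218]
 [117 139 167 152 113 112  80  56  56  55  74 151 210 217 218 217]
 [117 148 176 147 126 136  88  46  44  50  79 156 209 214 215 214]
 [114 143 171 139 114 125  91  54  41  47  86 156 201 206 209 208]
 [115 146 164 118  90  99  87  66  48  66 105 150 176 184 194 199]
 [117 149 158 103  67  66  65  58  52  80 105 122 136 144 168 192]
 [125 156 153  89  64  61  58  54  51  66  94 113 115 125 162 193]
 [134 166 150  81  62  61  59  52  51  68  97 109  96 112 167 197]
 [146 175 147  79  64  63  59  54  54  74 103 104  84 121 179 204]]
top open lid [[261.8 228.6]
 [304.7 220.8]
 [306.4 230.2]
 [263.5 238. ]] pred [[258.  201.8]
 [292.  191.9]
 [299.  230.5]
 [264.2 237.5]]
```

```bash
python3 jog.py '-2 0 -2.4 0 0 0;-4.2 0 -4.8 0 0 0;-6.3 0 -7.1 0 0 0;-8.5 0 -9.4 0 0 0;-8.5 0 -9.4 0 0 0;-8.5 0 -9.4 0 0 0'; python3 - <<'E'
from h import *
lid()
np.set_printoptions(precision=1,suppress=True)
S=np.uint8(np.mean([viewer.get_image("scene").astype(float) for _ in range(4)],0));cv2.imwrite("pics/s5f.png",S)
cv2.imwrite("pics/s5.png",cv2.resize(S[170:240,320:370],None,fx=8.5,fy=8.5,interpolation=cv2.INTER_CUBIC))
f=lambda P:(proj("scene",P)-[320,170]+.5)*8.5-.5
def up(x,r,t,h=5):return lp(x,r,t)+h*(np.cos(t)*Z+np.sin(t)*Y)
t=.765
for h in(5,-5):print("lid edge",h,f([up(-55,r,t,h) for r in(1,72,84,149)]).tolist())
for q in(.7,.765,.83):print(q,f([lp(-66,r,q) for r in(0,72,84)]).tolist())
print("case corner",f([H-55*X-150*Y-6*Z]))
E
```

```text
clock: 15.65
position: [499.0, 20.3, 207.1]
ee_rot: [0.772, -0.635, -0.0, 0.001]
contact_force: [-5.3, -1.5, -4.0]
gripper_width: 22.9
grasp_force: 59.5
lid 0.7636202010819562 r 195.34858979984008 F [-5.34015068 -1.45021697 -4.01918975] 22.92437544465749
lid edge 5 [[139.61941125383464, 561.6647156725936], [203.31350142364795, 282.651897081868], [213.7151461611681, 237.08735242070128], [268.3376733694109, -2.1873626162562516]]
lid edge -5 [[146.8247609219831, 574.0759616906541], [209.61075533716695, 297.7785313253198], [219.868028677353, 252.6401482695764], [273.7505194630845, 15.523672143796745]]
0.7 [[187.5416286356849, 579.7098236356412], [253.19362110033853, 304.34920672854196], [263.69967719597645, 260.28422135413797]]
0.765 [[187.5416286356849, 579.7098236356412], [250.60942814768964, 296.74120687487306], [260.7621091898802, 251.18879925717607]]
0.83 [[187.5416286356849, 579.7098236356412], [247.73832766998592, 290.21984859591083], [257.48834514877046, 243.33135866455956]]
case corner [[291.1 327.3]]
```

View pics/s5.png

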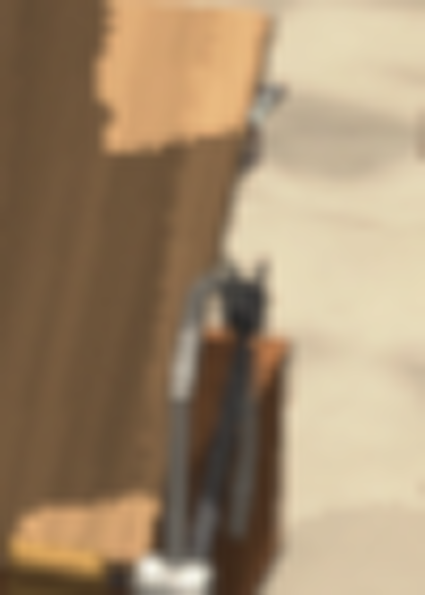

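The lid edge runs nearly parallel to the needle, with the slider at (243,305), the right prong tip at (263,260) and the lid corner at (272,13). As a last check, I'll print the needle's numeric profile from the top view.

```bash
python3 - <<'E'
from h import *
np.set_printoptions(precision=2,suppress=True,linewidth=150)
T0=cv2.cvtColor(cv2.imread("pics/top0.png"),6);T1=cv2.cvtColor(np.uint8(np.mean([viewer.get_image("top").astype(float) for _ in range(4)],0)),6)
print("cols 272..291 rows 233..241");print(T0[233:242,272:292]);print(T1[233:242,272:292])
for t in(.7,.75,.8,.85):print(t,proj("top",[lp(-66,r,t) for r in(66,72,78,84)]).tolist(),proj("top",[lp(-62,72,0)]))
lid()
E
```

```text
cols 272..291 rows 233..241
[[211 213 213 212 213 210 209 210 211 207 210 208 206 196 177 175 175 182 186 161]
 [212 210 209 208 210 207 194 178 172 172 173 177 185 179 152 133 106 135 184 197]
 [179 178 177 173 174 173 154 104  92  91 112 123 138 159 169 154 126 150 197 198]
 [106 112 107  95  87  84  97  96  97 106 128 141 142 147 131 127 147 179 200 198]
 [ 88 114 147 159 162 139 145 128 104  96  94 122 161 177 167 172 188 200 201 200]
 [182 180 176 176 173 148 147 131 105  94  95 143 184 200 201 202 201 202 204 204]
 [197 180 129  94  92 105 126 124 116 137 155 179 203 200 200 204 203 204 204 204]
 [102 109 117 141 153 164 171 174 168 184 202 201 204 202 205 204 208 210 210 208]
 [155 162 170 185 199 200 199 198 201 207 209 210 209 209 210 213 217 217 215 211]]
[[ 92  93  97 104 104 101 102 101 103 101 100  98  91  91  88  92  85  75  84  83]
 [101 100  99 100  99  99  96  91  89  85  86  80  76  81  84  82  70  82 102 107]
 [ 97  95  92  88  83  84  84  78  79  74  75  79  84  92 100  93  81  94 110 108]
 [ 87  89  88  85  77  71  71  80  79  80  80  89  94  89  85  88  94 102 1
[... 556 characters left out ...]
4.86137789630175, 237.2556330938275]] [[288.9  235.29]]
0.75 [[279.7995601579208, 238.21314364097157], [281.1258673044136, 237.95831228180987], [282.46164053792114, 237.70166214648742], [283.8069815630734, 237.44317369388267]] [[288.9  235.29]]
0.8 [[278.9311444778552, 238.36824525471945], [280.1778837041716, 238.12758531681794], [281.43400318475665, 237.88511469440266], [282.69960918252315, 237.6408128753846]] [[288.9  235.29]]
0.85 [[278.0250922618058, 238.5305625477131], [279.1881969650465, 238.30484919090614], [280.3604815054793, 238.0773543849641], [281.5420549918684, 237.8480569561222]] [[288.9  235.29]]
lid 0.7633401667171423 r 195.3294823200611 F [-5.55 -0.6  -4.55] 23.08853073255654
```

The top view puts the tip at about 0.775–0.785 and the scene view at about 0.75–0.78. I'll trim the lid to about 0.773, let it settle and hand in.

```bash
python3 jog.py '-.7 0 -.7 0 0 0;-1.4 0 -1.4 0 0 0;-1.4 0 -1.4 0 0 0;-1.4 0 -1.4 0 0 0;-1.4 0 -1.4 0 0 0;-1.4 0 -1.4 0 0 0' && python3 -c "
from h import *
lid()
print(arm.job_done())"
```

```text
clock: 16.65
position: [498.7, 21.6, 208.4]
ee_rot: [0.772, -0.635, -0.0, 0.001]
contact_force: [-5.1, -1.1, -3.7]
gripper_width: 23.1
grasp_force: 59.5
lid 0.7731627316097844 r 195.3644101255828 F [-5.05002809 -1.12523612 -3.6874665 ] 23.12275786702518
the job is handed in; nothing more can be done
None
```

I handed the job in with the card box released upright in the tray and the gripper still holding the lid at 0.773 rad, in line with the pointer as I measured it (0.75–0.785 rad, so the match is good to about 0.03 rad).

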